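Find the rocking pan lid and seat it

TASK

One of the four lids on the pan rail is not properly on its pan and rocks. Press down on an end of one lid after another with the fingertips until you find the lid that tips, then press that lid down by its knob until it is fully home and no longer rocks. Only press: do not pull the lid up, leave the bottle, cup and jar where they stand, and finish with the hand clear.

Things in the scene. Friction and masses are not known exactly. Their poses are not given: they have to be found in the camera images.
- place_1 (a point): fixed point on the upright line through the middle of the first lid (left, +y, end of the row), 125 mm above the worktop, 45 mm above the rail's flat top. Its x axis runs along the lid's length (away from the robot at yaw 0), y along the row, z up. Same for place_2 to 4; lids are 126 mm apart. Lids: flat aluminium sheet 176 mm (x) by 108 mm (y), alike, with a round black knob at the middle
- place_2 (a point): the same point for the second lid from the left. Sizes for all lids: knob 32 mm across, its top 22 mm above the sheet. The sheet's top is 16 to 28 mm below the place point, so the knob's top lies from 6 mm below to 6 mm above it; this differs from lid to lid by chance and does not tell which is loose. The sheet's edge is turned down 14 mm
- place_3 (a point): the same point for the third lid. The three sound lids do not give when pressed. The loose lid starts about level, 5 mm high on its pan: pressed 50 to 65 mm from the middle towards either end (+x or -x) with about 1 to 4 N, that end sinks about 4 mm, stops, and stays tipped when let go. Pressing an end does not seat it
- place_4 (a point): the same point for the fourth lid (right, -y, end of the row). Pressing the loose lid's knob straight down with about 7 to 15 N moves it down up to 5 mm until its ends rest on the pan, which also levels it; it then stays down
- lid_rock (a joint): tilt in rad of the loose lid, whichever of the four it is: 0 level, positive when its far (+x) end is down, negative when its near end is down; about 0.07 either way at most, and fixed near 0 once it is home
- lid_seat (a joint): how far in m the loose lid, whichever it is, has gone down onto its pan: 0 to 0.0005 at the start, about 0.005 fully home, negative if pulled up
- squeeze_mid (a point): centre of the loose red squeeze bottle, 54 mm across, 150 mm tall with its nozzle; stands beyond the rail
- cup_mid (a point): centre of the loose steel cup, 72 mm across its rim, 62 mm tall; stands on the robot's side of the rail
- jar_mid (a point): centre of the loose clear jar with a steel cap, 68 mm across, 100 mm tall; stands beside the right (-y) end of the rail

How it is judged (in metres and radians):
On the way, in this order (a step that is already met when the one before it is completed fails the run):
1. the loose lid is tipped (0.03 rad or more) by a press on its end, while still standing high on its pan ((value of joint lid_rock above 0.03 rad or value of joint lid_rock below -0.03 rad) and value of joint lid_seat below 0.0025 m), for 0.05 s.
2. the loose lid is pressed home (value of joint lid_seat above 0.0037 m), for 0.2 s.
At the end, for the whole second after the job is handed in: The loose lid is at least 3.7 mm down of its 5 mm and level within 0.02 rad; bottle, cup and jar stand upright within 30 mm of where they were (value of joint lid_seat above 0.0037 m and value of joint lid_rock between -0.02 and 0.02 rad and distance of each of squeeze_mid, cup_mid, jar_mid from where it was at the start of the episode below 0.03 m and angle between each of squeeze_mid, cup_mid, jar_mid's own z axis and vertical below 0.2 rad); the robot touches nothing.
It fails at once if the loose lid is pulled up more than 4 mm (value of joint lid_seat below -0.004 m).
It fails at once if the red squeeze bottle is lifted, tipped over or pushed more than 40 mm (distance of squeeze_mid from where it was at the start of the episode above 0.04 m or angle between squeeze_mid's own z axis and vertical above 0.6 rad or height (world z) of squeeze_mid above 0.09 m).
It fails at once if the steel cup is lifted, tipped over or pushed more than 40 mm (distance of cup_mid from where it was at the start of the episode above 0.04 m or angle between cup_mid's own z axis and vertical above 0.6 rad or height (world z) of cup_mid above 0.046 m).
It fails at once if the jar is lifted, tipped over or pushed more than 40 mm (distance of jar_mid from where it was at the start of the episode above 0.04 m or angle between jar_mid's own z axis and vertical above 0.6 rad or height (world z) of jar_mid above 0.065 m).
It also fails if it takes over 58 s, if anything falls off the work surface, if the arm or the gripper's body presses on something with over 40 N, if the wrist force passes 120 N, or if a joint passes its speed limit or range.

ROBOT

A 7-joint arm with a two-finger parallel gripper is mounted at the origin on the work surface. World frame = base frame: x ahead of the robot, y to its left, z up, the work surface at z = 0. Lengths are in m, angles in degrees, forces in N, time in s.
With the tool pointing down it reaches from about 0.4 to 0.875 m from the base axis. Payload 6.5 kg.
Tool frame: the origin (TCP) lies midway between the tips of the shut fingers; the grasp point (between the pads) lies 19 mm behind it; z points along the fingers, y is the direction in which the jaws open and shut (so a half turn about z gives the same grasp; the last joint's range is limited). The gripper opens to 85 mm and grips with 20 to 120 N. Pads are 22 mm wide; open, the fingers measure 114 mm over their backs; the gripper's body (76 mm by 85 mm) begins 54 mm behind the grasp point. The pads swing forward as they close: fully open they stand 13 mm farther back than shut.
Start: joints at [69.202, 30.733, -0.252, 88.115, 0.149, 61.152, -4.079], TCP at [0.19, -0.622, 0.231] pointing down, gripper open.
Joint ranges: [-154.64, 154.64], [-21.42, 123.67], [-72.66, 72.17], [13.99, 137.28], [-74.86, 254.86], [10.95, 109.41], [-158.01, 158.01]. Speed limits (degrees/s): [136.94, 136.94, 180, 180, 180, 180, 180].

INTERFACE

Orientations are given as a 3x3 rotation matrix whose columns are the frame's x, y, z axes.
In Python, from station import manip, vision, ticket gives the robot as it stands.
- The arm moves only by the tool drive_tool, never from a script. Its argument "rows" is a list of rows, each an object of numbers: "x", "y", "z": the shift along the world's x, y, z in units of 25 mm (1.0 is 25 mm); "turn": the turn about the world's z in units of 5 degrees (1.0 is 5 degrees); "fingers": the closure in counts, from 0 (fully open) to 255 (shut). In form: [{"x": .., "y": .., "z": .., "turn": .., "fingers": ..}, ...]. A call has exactly 5 rows; each row shifts and turns the commanded pose from where the row before left it; what a row does not reach is not made up. A row lasts 1/12 s, in which the tool goes at most 41.7 mm and 7.16 degrees, less where a joint would pass 70% of its speed; a pose out of reach is approached as far as the arm can. A call is refused whole if a number of a shift passes 1 or a number of a turn 1, either way. A call with a gripper value outside its range is refused whole. The fingers move at their own pace and stop on an object; "force" is the grip in N (left out, the last holds). Time passes only in rows, so rows that do not move let the fingers close, or fill a call up. It gives the time, the measured TCP pose, the force and the opening at its end, in the units of the state.
- manip.observe(): the state, without advancing time (a new reading comes with each control period).
- vision.camera(name): name is "scene" or "top"; returns a dict with "pixels" (400x640x3 uint8, blue, green, red), "fov_y" (degrees; the focal length in pixels is half the picture's height over the tangent of half this angle, whatever the lens; pixels are square), "cx", "cy" (the principal point, pixels), "origin" and "orientation" of the camera in the world. Camera axes: x right, y down, z forward; pixel columns grow to the right and rows downward; lengths in m; the calibration is good to about 2 mm. A picture is of the moment at which its call begins. There is no depth.
- ticket.sign_off(): hands the job in, once; it reports no verdict.
The state is a dict: "time_s": time; "q": joint angles; "joint_velocities": joint speeds; "effort": joint torques, N m; "tcp_pos": TCP position; "tool_rot": TCP orientation; "contact_force": force on the tool from outside, world axes, zero at the start; "moment": the same for the moment, N m; "grip_width": opening from 0.0 (shut) to 1.0 (fully open).
Only numpy, scipy, OpenCV 4.12 (cv2) and the standard library are available. Lean on these libraries where they do the work, as an engineer would, in place of code of your own. Each camera call takes 0.05 s, during which the arm holds its last target. There are 200 camera calls.

## Working session

There is one attempt and no reset: what is moved stays moved. The work goes in short steps, Python scripts to look and compute and a tool call to move; the robot and the scene stay as the last step left them, time stands still between calls to the robot, and variables do not carry over. Pictures are saved under pics/ and viewed, about 8 in all and at most 12, crops included, and the job is handed in when it is done.

Besides the shell and the picture viewer there is one more tool, called after ">>>" in YAML: its name, and indented under it one key for each argument. drive_tool: Moves the arm, as the interface text tells. Its arguments: {"type":"object","properties":{"rows":{"type":"array","items":{"type":"object","properties":{"x":{"type":"number"},"y":{"type":"number"},"z":{"type":"number"},"turn":{"type":"number"},"fingers":{"type":"number"}}}},"force":{"type":"number"}},"required":["rows"]}

```bash
mkdir -p pics
cat > h.py <<'E'
import numpy as np, cv2
from station import manip, vision, ticket
def ray(c,u,v):
    f=200/np.tan(np.radians(c["fov_y"]/2)); d=np.array([(u-c["cx"])/f,(v-c["cy"])/f,1.])
    return np.array(c["origin"]),np.array(c["orientation"])@d
def onz(c,u,v,z):
    o,d=ray(c,u,v); return o+d*(z-o[2])/d[2]
def proj(c,p):
    f=200/np.tan(np.radians(c["fov_y"]/2)); q=np.array(c["orientation"]).T@(np.array(p)-np.array(c["origin"]))
    return q[0]/q[2]*f+c["cx"],q[1]/q[2]*f+c["cy"]
E
python3 - <<'E'
from h import *
for n in("scene","top"):
    c=vision.camera(n); cv2.imwrite(f"pics/{n}0.png",c["pixels"]); print(n,c["fov_y"],c["cx"],c["cy"],np.round(c["origin"],3),np.round(c["orientation"],3).tolist())
s=manip.observe(); print(s)
E
```

```text
scene 45.74558773721358 315.2836501089099 195.8389227792307 [1.161 0.083 0.923] [[-0.224, 0.772, -0.594], [0.974, 0.168, -0.149], [-0.015, -0.612, -0.79]]
top 43.54598566428918 326.60762129981543 204.49955541601886 [ 0.471 -0.062  1.228] [[0.025, -0.998, 0.061], [-0.999, -0.027, -0.027], [0.028, -0.06, -0.998]]
{'time_s': 0.1, 'q': array([69.20230632, 30.77341245, -0.25451127, 88.16391586,  0.14831537,
       61.15188549, -4.07955229]), 'joint_velocities': array([-0.04605582, -0.16738336, -0.02014021, -0.09362931,  0.04992098,
        0.05284951, -0.06018441]), 'effort': array([ 1.46995488e-03, -5.84564459e+01,  1.05143018e+00, -2.59777844e+01,
        1.26921607e-02,  4.54129942e-03,  2.36844016e-05]), 'tcp_pos': array([ 0.18992166, -0.62105033,  0.23050539]), 'tool_rot': array([[ 9.56260936e-01,  2.92514475e-01, -5.51320489e-04],
       [ 2.92514977e-01, -9.56259842e-01,  1.45005475e-03],
       [-1.03043639e-04, -1.54790022e-03, -9.99998797e-01]]), 'contact_force': array([ 0.4163115 ,  1.41991185, -0.23692158]), 'moment': array([ 0.00861224, -0.03210787, -0.03462495]), 'grip_width': 0.9971122372513447}
```

View pics/top0.png

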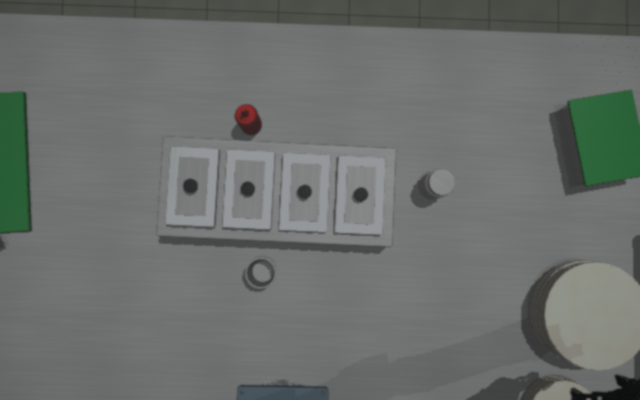

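View pics/scene0.png

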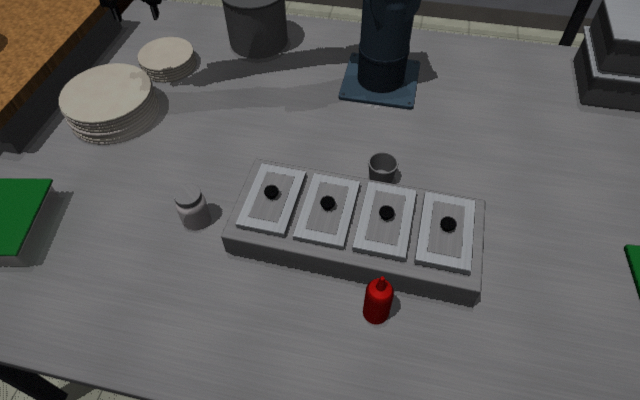

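Top view: knobs at about (190,186), (247,189), (304,192) and (361,195), bottle (247,118), cup (260,272), jar (438,184). Scene view: knobs of lids 4 to 1 at (271,192), (328,203), (387,213) and (448,224).

Run:
```python
from h import *
C={n:vision.camera(n) for n in("top","scene")}
def knobs(n):
    g=C[n]["pixels"].max(2); box=(150,140,400,245) if n=="top" else (240,170,480,250)
    m=np.zeros_like(g); x0,y0,x1,y1=box; m[y0:y1,x0:x1]=(g[y0:y1,x0:x1]<45)*255
    k,_,st,ce=cv2.connectedComponentsWithStats(m)
    return sorted([(tuple(ce[i].round(2)),int(st[i,4])) for i in range(1,k) if st[i,4]>60])
t=knobs("top"); s=knobs("scene")[::-1]; print(t,s)
P=[]
for (a,_),(b,_) in zip(t,s):
    o1,d1=ray(C["top"],*a); o2,d2=ray(C["scene"],*b)
    A=np.stack([d1,-d2],1); k=np.linalg.lstsq(A,o2-o1,rcond=None)[0]
    p,q=o1+k[0]*d1,o2+k[1]*d2; P.append((p+q)/2); print(np.round((p+q)/2,4),"gap",np.linalg.norm(p-q).round(4), "at z.12",onz(C["top"],*a,.12).round(4))
P=np.array(P); v=P[3]-P[0]; print("spacing",np.linalg.norm(np.diff(P,axis=0),axis=1).round(4),"yaw",np.degrees(np.arctan2(v[0],-v[1])), np.hypot(P[:,0],P[:,1]))
for n,u,z in(("bottle",(247,112),.15),("bottle base",(250,131),0.0),("cup",(262,271),.062),("jar",(441,183),.1)): print(n,onz(C["top"],*u,z).round(3))
```

```text
[] [((np.float64(447.76), np.float64(224.15)), 190), ((np.float64(386.38), np.float64(212.98)), 183), ((np.float64(382.04), np.float64(176.5)), 209), ((np.float64(327.46), np.float64(203.04)), 166), ((np.float64(294.44), np.float64(206.17)), 98), ((np.float64(271.33), np.float64(192.18)), 165), ((np.float64(249.2), np.float64(247.06)), 89)]Traceback (most recent call last):
  File "<stdin>", line 14, in <module>
IndexError: index 3 is out of bounds for axis 0 with size 0
```

Run:
```python
from h import *
C={n:vision.camera(n) for n in("top","scene")}
def knob(n,u,v,r=14):
    g=C[n]["pixels"].max(2)[v-r:v+r+1,u-r:u+r+1]
    th,m=cv2.threshold(g,0,255,cv2.THRESH_BINARY_INV+cv2.THRESH_OTSU)
    k,L,st,ce=cv2.connectedComponentsWithStats(m); i=L[r,r]
    return ce[i]+[u-r,v-r],st[i,4]
T=[(190,186),(247,189),(304,192),(361,195)]; S=[(448,224),(387,213),(328,203),(271,192)]
P=[];Z=[]
for a,b in zip(T,S):
    a,n1=knob("top",*a); b,n2=knob("scene",*b)
    o1,d1=ray(C["top"],*a); o2,d2=ray(C["scene"],*b)
    A=np.stack([d1,-d2],1); k=np.linalg.lstsq(A,o2-o1,rcond=None)[0]
    p,q=o1+k[0]*d1,o2+k[1]*d2; P.append((p+q)/2); print(a,b,n1,n2,np.round((p+q)/2,4),"gap",np.linalg.norm(p-q).round(4), "at z.12",onz(C["top"],*a,.12).round(4))
P=np.array(P); v=P[3]-P[0]; print("spacing",np.linalg.norm(np.diff(P,axis=0),axis=1).round(4),"yaw",np.degrees(np.arctan2(v[0],-v[1])), np.hypot(P[:,0],P[:,1]))
for n,u,z in(("bottle",(247,112),.15),("bottle base",(250,131),0.0),("cup",(262,271),.062),("jar",(441,183),.1)): print(n,onz(C["top"],*u,z).round(3))
```

```text
[189.92105263 186.03684211] [448.00970874 224.26699029] 190 206 [0.5712 0.2118 0.1193] gap 0.0013 at z.12 [0.5712 0.2109 0.12  ]
[247.06417112 188.85561497] [386.61691542 213.10447761] 187 201 [0.5686 0.0862 0.1174] gap 0.0012 at z.12 [0.5685 0.0852 0.12  ]
[303.7704918  192.12021858] [328.03076923 203.2974359 ] 183 195 [ 0.5652 -0.0394  0.1115] gap 0.0015 at z.12 [ 0.5647 -0.0403  0.12  ]
[359.71122995 194.74331551] [271.93367347 192.30612245] 187 196 [ 0.5627 -0.1648  0.1124] gap 0.0014 at z.12 [ 0.5622 -0.1648  0.12  ]
spacing [0.1257 0.1258 0.1255] yaw -1.3026396100438309 [0.60924882 0.57510621 0.56661775 0.58632641]
bottle [0.733 0.087 0.15 ]
bottle base [0.723 0.099 0.   ]
cup [0.384 0.052 0.062]
jar [ 0.596 -0.352  0.1  ]
```

>>> drive_tool:
  rows:
    - {"x": 0.63, "y": 0.92, "z": 0, "turn": -0.36, "fingers": 255}
    - {"x": 0.63, "y": 0.92, "z": 0, "turn": -0.36, "fingers": 255}
    - {"x": 0.63, "y": 0.92, "z": 0, "turn": -0.36, "fingers": 255}
    - {"x": 0.63, "y": 0.92, "z": 0, "turn": -0.36, "fingers": 255}
    - {"x": 0.63, "y": 0.92, "z": 0, "turn": -0.36, "fingers": 255}

```text
time_s: 0.72
tcp_pos: [0.2694, -0.5054, 0.2313]
tool_rot: [[0.99, 0.138, 0.0], [0.138, -0.99, 0.0], [0.0, 0.0, -1.0]]
contact_force: [0.7, -0.3, -1.0]
grip_width: 0.297
```

>>> drive_tool:
  rows:
    - {"x": 0.63, "y": 0.92, "z": 0, "turn": -0.36, "fingers": 255}
    - {"x": 0.63, "y": 0.92, "z": 0, "turn": -0.36, "fingers": 255}
    - {"x": 0.63, "y": 0.92, "z": 0, "turn": -0.36, "fingers": 255}
    - {"x": 0.63, "y": 0.92, "z": 0, "turn": -0.36, "fingers": 255}
    - {"x": 0.63, "y": 0.92, "z": 0, "turn": -0.36, "fingers": 255}

```text
time_s: 1.13
tcp_pos: [0.3482, -0.3904, 0.2314]
tool_rot: [[1.0, -0.019, 0.0], [-0.019, -1.0, -0.0], [0.0, 0.0, -1.0]]
contact_force: [-0.5, 0.0, -0.2]
grip_width: 0.004
```

>>> drive_tool:
  rows:
    - {"x": 0.63, "y": 0.92, "z": 0, "turn": 0, "fingers": 255}
    - {"x": 0.63, "y": 0.92, "z": 0, "turn": 0, "fingers": 255}
    - {"x": 0.63, "y": 0.92, "z": 0, "turn": 0, "fingers": 255}
    - {"x": 0.63, "y": 0.92, "z": 0, "turn": 0, "fingers": 255}
    - {"x": 0.63, "y": 0.92, "z": 0, "turn": 0, "fingers": 255}

```text
time_s: 1.55
tcp_pos: [0.427, -0.2754, 0.2314]
tool_rot: [[1.0, -0.017, 0.0], [-0.017, -1.0, -0.0], [0.0, 0.0, -1.0]]
contact_force: [0.4, -0.2, -0.4]
grip_width: -0.001
```

>>> drive_tool:
  rows:
    - {"x": 0.63, "y": 0.92, "z": 0, "turn": 0, "fingers": 255}
    - {"x": 0.63, "y": 0.92, "z": 0, "turn": 0, "fingers": 255}
    - {"x": 0.63, "y": 0.92, "z": 0, "turn": 0, "fingers": 255}
    - {"x": 0.63, "y": 0.92, "z": 0, "turn": 0, "fingers": 255}
    - {"x": 0.63, "y": 0.92, "z": 0, "turn": 0, "fingers": 255}

```text
time_s: 1.97
tcp_pos: [0.5057, -0.1604, 0.2314]
tool_rot: [[1.0, -0.017, 0.0], [-0.017, -1.0, -0.0], [0.0, 0.0, -1.0]]
contact_force: [0.4, -0.2, -0.0]
grip_width: -0.003
```

>>> drive_tool:
  rows:
    - {"x": 0, "y": -0.12, "z": -0.95}
    - {"x": 0, "y": 0, "z": -0.95}
    - {"x": 0, "y": 0, "z": -0.95}
    - {"x": 0, "y": 0, "z": -0.95}
    - {"x": 0, "y": 0, "z": -0.85}

```text
invalid input at $.rows[0]: expected keys x, y, z, turn, fingers
```

>>> drive_tool:
  rows:
    - {"z": -0.04}
    - {"z": -0.04}
    - {"z": -0.04}
    - {"z": -0.04}
    - {"z": -0.04}

```text
invalid input at $.rows[0]: expected keys x, y, z, turn, fingers
```

>>> drive_tool:
  rows:
    - {"x": 0, "y": -0.12, "z": -0.95, "turn": 0, "fingers": 255}
    - {"x": 0, "y": 0, "z": -0.95, "turn": 0, "fingers": 255}
    - {"x": 0, "y": 0, "z": -0.95, "turn": 0, "fingers": 255}
    - {"x": 0, "y": 0, "z": -0.95, "turn": 0, "fingers": 255}
    - {"x": 0, "y": 0, "z": -0.85, "turn": 0, "fingers": 255}

```text
time_s: 2.38
tcp_pos: [0.5048, -0.1645, 0.1137]
tool_rot: [[1.0, -0.017, -0.0], [-0.017, -1.0, 0.0], [-0.0, -0.0, -1.0]]
contact_force: [-0.0, -0.0, -0.1]
grip_width: 0.001
```

>>> drive_tool:
  rows:
    - {"x": 0, "y": 0, "z": -0.04, "turn": 0, "fingers": 255}
    - {"x": 0, "y": 0, "z": -0.04, "turn": 0, "fingers": 255}
    - {"x": 0, "y": 0, "z": -0.04, "turn": 0, "fingers": 255}
    - {"x": 0, "y": 0, "z": -0.04, "turn": 0, "fingers": 255}
    - {"x": 0, "y": 0, "z": -0.04, "turn": 0, "fingers": 255}

```text
time_s: 2.8
tcp_pos: [0.5061, -0.1649, 0.1113]
tool_rot: [[1.0, -0.017, 0.002], [-0.017, -1.0, -0.001], [0.002, 0.001, -1.0]]
contact_force: [-0.1, 0.2, -0.6]
grip_width: 0.003
```

>>> drive_tool:
  rows:
    - {"x": 0, "y": 0, "z": -0.02, "turn": 0, "fingers": 255}
    - {"x": 0, "y": 0, "z": -0.02, "turn": 0, "fingers": 255}
    - {"x": 0, "y": 0, "z": -0.02, "turn": 0, "fingers": 255}
    - {"x": 0, "y": 0, "z": 0, "turn": 0, "fingers": 255}
    - {"x": 0, "y": 0, "z": 0, "turn": 0, "fingers": 255}

```text
time_s: 3.22
tcp_pos: [0.5051, -0.1646, 0.1086]
tool_rot: [[1.0, -0.017, -0.0], [-0.017, -1.0, -0.0], [-0.0, 0.0, -1.0]]
contact_force: [-0.3, -0.1, 0.4]
grip_width: -0.001
```

>>> drive_tool:
  rows:
    - {"x": 0, "y": 0, "z": -0.03, "turn": 0, "fingers": 255}
    - {"x": 0, "y": 0, "z": -0.03, "turn": 0, "fingers": 255}
    - {"x": 0, "y": 0, "z": -0.02, "turn": 0, "fingers": 255}
    - {"x": 0, "y": 0, "z": 0, "turn": 0, "fingers": 255}
    - {"x": 0, "y": 0, "z": 0, "turn": 0, "fingers": 255}

```text
time_s: 3.63
tcp_pos: [0.505, -0.1646, 0.1065]
tool_rot: [[1.0, -0.017, -0.0], [-0.017, -1.0, 0.0], [-0.0, -0.0, -1.0]]
contact_force: [0.6, -0.2, 0.5]
grip_width: -0.001
```

>>> drive_tool:
  rows:
    - {"x": 0, "y": 0, "z": -0.03, "turn": 0, "fingers": 255}
    - {"x": 0, "y": 0, "z": -0.03, "turn": 0, "fingers": 255}
    - {"x": 0, "y": 0, "z": -0.02, "turn": 0, "fingers": 255}
    - {"x": 0, "y": 0, "z": 0, "turn": 0, "fingers": 255}
    - {"x": 0, "y": 0, "z": 0, "turn": 0, "fingers": 255}

```text
time_s: 4.05
tcp_pos: [0.5051, -0.1646, 0.1045]
tool_rot: [[1.0, -0.017, -0.0], [-0.017, -1.0, -0.0], [-0.0, 0.0, -1.0]]
contact_force: [0.6, 0.4, 0.4]
grip_width: -0.002
```

>>> drive_tool:
  rows:
    - {"x": 0, "y": 0, "z": -0.02, "turn": 0, "fingers": 255}
    - {"x": 0, "y": 0, "z": -0.02, "turn": 0, "fingers": 255}
    - {"x": 0, "y": 0, "z": -0.02, "turn": 0, "fingers": 255}
    - {"x": 0, "y": 0, "z": 0, "turn": 0, "fingers": 255}
    - {"x": 0, "y": 0, "z": 0, "turn": 0, "fingers": 255}

```text
time_s: 4.47
tcp_pos: [0.5051, -0.1646, 0.103]
tool_rot: [[1.0, -0.017, -0.0], [-0.017, -1.0, 0.0], [-0.0, -0.0, -1.0]]
contact_force: [-0.0, -0.2, 0.7]
grip_width: 0.001
```

>>> drive_tool:
  rows:
    - {"x": 0, "y": 0, "z": -0.02, "turn": 0, "fingers": 255}
    - {"x": 0, "y": 0, "z": -0.02, "turn": 0, "fingers": 255}
    - {"x": 0, "y": 0, "z": -0.01, "turn": 0, "fingers": 255}
    - {"x": 0, "y": 0, "z": 0, "turn": 0, "fingers": 255}
    - {"x": 0, "y": 0, "z": 0, "turn": 0, "fingers": 255}

```text
time_s: 4.88
tcp_pos: [0.5051, -0.1646, 0.1018]
tool_rot: [[1.0, -0.017, -0.0], [-0.017, -1.0, 0.0], [-0.0, -0.0, -1.0]]
contact_force: [0.7, 0.1, 0.4]
grip_width: 0.001
```

>>> drive_tool:
  rows:
    - {"x": 0, "y": 0, "z": -0.02, "turn": 0, "fingers": 255}
    - {"x": 0, "y": 0, "z": -0.02, "turn": 0, "fingers": 255}
    - {"x": 0, "y": 0, "z": -0.01, "turn": 0, "fingers": 255}
    - {"x": 0, "y": 0, "z": 0, "turn": 0, "fingers": 255}
    - {"x": 0, "y": 0, "z": 0, "turn": 0, "fingers": 255}

```text
time_s: 5.3
tcp_pos: [0.5051, -0.1646, 0.1005]
tool_rot: [[1.0, -0.017, -0.0], [-0.017, -1.0, 0.0], [-0.0, -0.0, -1.0]]
contact_force: [-0.0, 0.8, 0.2]
grip_width: -0.005
```

>>> drive_tool:
  rows:
    - {"x": 0, "y": 0, "z": -0.02, "turn": 0, "fingers": 255}
    - {"x": 0, "y": 0, "z": -0.02, "turn": 0, "fingers": 255}
    - {"x": 0, "y": 0, "z": -0.01, "turn": 0, "fingers": 255}
    - {"x": 0, "y": 0, "z": 0, "turn": 0, "fingers": 255}
    - {"x": 0, "y": 0, "z": 0, "turn": 0, "fingers": 255}

```text
time_s: 5.72
tcp_pos: [0.5051, -0.1646, 0.0993]
tool_rot: [[1.0, -0.017, -0.0], [-0.017, -1.0, 0.0], [-0.0, -0.0, -1.0]]
contact_force: [0.4, -0.0, 0.6]
grip_width: -0.001
```

>>> drive_tool:
  rows:
    - {"x": 0, "y": 0, "z": -0.01, "turn": 0, "fingers": 255}
    - {"x": 0, "y": 0, "z": -0.01, "turn": 0, "fingers": 255}
    - {"x": 0, "y": 0, "z": -0.02, "turn": 0, "fingers": 255}
    - {"x": 0, "y": 0, "z": 0, "turn": 0, "fingers": 255}
    - {"x": 0, "y": 0, "z": 0, "turn": 0, "fingers": 255}

```text
time_s: 6.13
tcp_pos: [0.5051, -0.1646, 0.0989]
tool_rot: [[1.0, -0.017, 0.0], [-0.017, -1.0, -0.0], [0.0, 0.0, -1.0]]
contact_force: [-2.4, 0.0, 6.2]
grip_width: -0.003
```

Lid 4 is firm: contact at z = 0.0989, with force rising straight to 6 N. Next is lid 3.

>>> drive_tool:
  rows:
    - {"x": 0, "y": 0, "z": 0.8, "turn": 0, "fingers": 255}
    - {"x": 0.1, "y": 1, "z": 0, "turn": 0, "fingers": 255}
    - {"x": 0, "y": 1, "z": 0, "turn": 0, "fingers": 255}
    - {"x": 0, "y": 1, "z": 0, "turn": 0, "fingers": 255}
    - {"x": 0, "y": 1, "z": 0, "turn": 0, "fingers": 255}

```text
time_s: 6.55
tcp_pos: [0.5076, -0.0636, 0.1184]
tool_rot: [[1.0, -0.018, 0.0], [-0.018, -1.0, -0.0], [0.0, -0.0, -1.0]]
contact_force: [0.1, 1.4, -0.1]
grip_width: -0.002
```

>>> drive_tool:
  rows:
    - {"x": 0, "y": 1, "z": 0, "turn": 0, "fingers": 255}
    - {"x": 0, "y": 0.04, "z": -0.2, "turn": 0, "fingers": 255}
    - {"x": 0, "y": 0, "z": -0.12, "turn": 0, "fingers": 255}
    - {"x": 0, "y": 0, "z": 0, "turn": 0, "fingers": 255}
    - {"x": 0, "y": 0, "z": 0, "turn": 0, "fingers": 255}

```text
time_s: 6.97
tcp_pos: [0.5073, -0.04, 0.11]
tool_rot: [[1.0, -0.019, -0.001], [-0.019, -1.0, -0.001], [-0.001, 0.001, -1.0]]
contact_force: [-0.3, -0.1, 0.2]
grip_width: -0.001
```

>>> drive_tool:
  rows:
    - {"x": 0, "y": 0, "z": -0.02, "turn": 0, "fingers": 255}
    - {"x": 0, "y": 0, "z": -0.02, "turn": 0, "fingers": 255}
    - {"x": 0, "y": 0, "z": -0.02, "turn": 0, "fingers": 255}
    - {"x": 0, "y": 0, "z": 0, "turn": 0, "fingers": 255}
    - {"x": 0, "y": 0, "z": 0, "turn": 0, "fingers": 255}

```text
time_s: 7.38
tcp_pos: [0.5076, -0.0388, 0.1088]
tool_rot: [[1.0, -0.018, 0.0], [-0.018, -1.0, -0.0], [0.0, 0.0, -1.0]]
contact_force: [-0.3, 1.2, 0.3]
grip_width: 0.001
```

>>> drive_tool:
  rows:
    - {"x": 0, "y": 0, "z": -0.02, "turn": 0, "fingers": 255}
    - {"x": 0, "y": 0, "z": -0.02, "turn": 0, "fingers": 255}
    - {"x": 0, "y": 0, "z": -0.01, "turn": 0, "fingers": 255}
    - {"x": 0, "y": 0, "z": 0, "turn": 0, "fingers": 255}
    - {"x": 0, "y": 0, "z": 0, "turn": 0, "fingers": 255}

```text
time_s: 7.8
tcp_pos: [0.5076, -0.0385, 0.1075]
tool_rot: [[1.0, -0.017, -0.0], [-0.017, -1.0, 0.0], [-0.0, -0.0, -1.0]]
contact_force: [0.4, -0.1, -0.0]
grip_width: -0.003
```

>>> drive_tool:
  rows:
    - {"x": 0, "y": 0, "z": -0.02, "turn": 0, "fingers": 255}
    - {"x": 0, "y": 0, "z": -0.02, "turn": 0, "fingers": 255}
    - {"x": 0, "y": 0, "z": -0.01, "turn": 0, "fingers": 255}
    - {"x": 0, "y": 0, "z": 0, "turn": 0, "fingers": 255}
    - {"x": 0, "y": 0, "z": 0, "turn": 0, "fingers": 255}

```text
time_s: 8.22
tcp_pos: [0.5076, -0.0386, 0.1063]
tool_rot: [[1.0, -0.017, -0.0], [-0.017, -1.0, -0.0], [-0.0, 0.0, -1.0]]
contact_force: [-0.1, 0.9, -0.0]
grip_width: 0.001
```

>>> drive_tool:
  rows:
    - {"x": 0, "y": 0, "z": -0.02, "turn": 0, "fingers": 255}
    - {"x": 0, "y": 0, "z": -0.02, "turn": 0, "fingers": 255}
    - {"x": 0, "y": 0, "z": -0.02, "turn": 0, "fingers": 255}
    - {"x": 0, "y": 0, "z": 0, "turn": 0, "fingers": 255}
    - {"x": 0, "y": 0, "z": 0, "turn": 0, "fingers": 255}

```text
time_s: 8.63
tcp_pos: [0.5076, -0.0386, 0.1047]
tool_rot: [[1.0, -0.017, -0.0], [-0.017, -1.0, 0.0], [-0.0, -0.0, -1.0]]
contact_force: [0.4, 0.1, 0.3]
grip_width: -0.001
```

>>> drive_tool:
  rows:
    - {"x": 0, "y": 0, "z": -0.02, "turn": 0, "fingers": 255}
    - {"x": 0, "y": 0, "z": -0.01, "turn": 0, "fingers": 255}
    - {"x": 0, "y": 0, "z": -0.01, "turn": 0, "fingers": 255}
    - {"x": 0, "y": 0, "z": 0, "turn": 0, "fingers": 255}
    - {"x": 0, "y": 0, "z": 0, "turn": 0, "fingers": 255}

```text
time_s: 9.05
tcp_pos: [0.5076, -0.0386, 0.1038]
tool_rot: [[1.0, -0.017, -0.0], [-0.017, -1.0, -0.0], [-0.0, 0.0, -1.0]]
contact_force: [-0.5, 0.1, 0.2]
grip_width: 0.0
```

>>> drive_tool:
  rows:
    - {"x": 0, "y": 0, "z": -0.02, "turn": 0, "fingers": 255}
    - {"x": 0, "y": 0, "z": -0.02, "turn": 0, "fingers": 255}
    - {"x": 0, "y": 0, "z": -0.01, "turn": 0, "fingers": 255}
    - {"x": 0, "y": 0, "z": 0, "turn": 0, "fingers": 255}
    - {"x": 0, "y": 0, "z": 0, "turn": 0, "fingers": 255}

```text
time_s: 9.47
tcp_pos: [0.5076, -0.0386, 0.1025]
tool_rot: [[1.0, -0.017, -0.0], [-0.017, -1.0, 0.0], [-0.0, -0.0, -1.0]]
contact_force: [-1.1, -0.6, -0.7]
grip_width: -0.003
```

>>> drive_tool:
  rows:
    - {"x": 0, "y": 0, "z": -0.02, "turn": 0, "fingers": 255}
    - {"x": 0, "y": 0, "z": -0.02, "turn": 0, "fingers": 255}
    - {"x": 0, "y": 0, "z": 0, "turn": 0, "fingers": 255}
    - {"x": 0, "y": 0, "z": 0, "turn": 0, "fingers": 255}
    - {"x": 0, "y": 0, "z": 0, "turn": 0, "fingers": 255}

```text
time_s: 9.88
tcp_pos: [0.5076, -0.0386, 0.1016]
tool_rot: [[1.0, -0.017, 0.0], [-0.017, -1.0, 0.0], [0.0, -0.0, -1.0]]
contact_force: [-0.3, 0.4, 0.0]
grip_width: 0.001
```

>>> drive_tool:
  rows:
    - {"x": 0, "y": 0, "z": -0.02, "turn": 0, "fingers": 255}
    - {"x": 0, "y": 0, "z": -0.02, "turn": 0, "fingers": 255}
    - {"x": 0, "y": 0, "z": -0.01, "turn": 0, "fingers": 255}
    - {"x": 0, "y": 0, "z": 0, "turn": 0, "fingers": 255}
    - {"x": 0, "y": 0, "z": 0, "turn": 0, "fingers": 255}

```text
time_s: 10.3
tcp_pos: [0.5076, -0.0386, 0.1003]
tool_rot: [[1.0, -0.017, -0.0], [-0.017, -1.0, -0.0], [-0.0, 0.0, -1.0]]
contact_force: [0.3, -0.1, -0.2]
grip_width: 0.002
```

>>> drive_tool:
  rows:
    - {"x": 0, "y": 0, "z": -0.02, "turn": 0, "fingers": 255}
    - {"x": 0, "y": 0, "z": -0.02, "turn": 0, "fingers": 255}
    - {"x": 0, "y": 0, "z": 0, "turn": 0, "fingers": 255}
    - {"x": 0, "y": 0, "z": 0, "turn": 0, "fingers": 255}
    - {"x": 0, "y": 0, "z": 0, "turn": 0, "fingers": 255}

```text
time_s: 10.72
tcp_pos: [0.5076, -0.0386, 0.0993]
tool_rot: [[1.0, -0.017, -0.0], [-0.017, -1.0, 0.0], [-0.0, -0.0, -1.0]]
contact_force: [0.2, 0.5, -0.6]
grip_width: 0.002
```

>>> drive_tool:
  rows:
    - {"x": 0, "y": 0, "z": -0.02, "turn": 0, "fingers": 255}
    - {"x": 0, "y": 0, "z": -0.02, "turn": 0, "fingers": 255}
    - {"x": 0, "y": 0, "z": 0, "turn": 0, "fingers": 255}
    - {"x": 0, "y": 0, "z": 0, "turn": 0, "fingers": 255}
    - {"x": 0, "y": 0, "z": 0, "turn": 0, "fingers": 255}

```text
time_s: 11.13
tcp_pos: [0.5076, -0.0386, 0.0983]
tool_rot: [[1.0, -0.017, -0.0], [-0.017, -1.0, -0.0], [-0.0, 0.0, -1.0]]
contact_force: [0.7, -0.1, 0.2]
grip_width: 0.0
```

>>> drive_tool:
  rows:
    - {"x": 0, "y": 0, "z": -0.02, "turn": 0, "fingers": 255}
    - {"x": 0, "y": 0, "z": -0.01, "turn": 0, "fingers": 255}
    - {"x": 0, "y": 0, "z": 0, "turn": 0, "fingers": 255}
    - {"x": 0, "y": 0, "z": 0, "turn": 0, "fingers": 255}
    - {"x": 0, "y": 0, "z": 0, "turn": 0, "fingers": 255}

```text
time_s: 11.55
tcp_pos: [0.5077, -0.0386, 0.0979]
tool_rot: [[1.0, -0.017, 0.0], [-0.017, -1.0, -0.0], [0.0, 0.0, -1.0]]
contact_force: [-1.3, 0.7, 4.5]
grip_width: 0.005
```

Lid 3 is firm at 0.0979. Next is lid 2, expected at about 0.104.

>>> drive_tool:
  rows:
    - {"x": 0, "y": 0, "z": 0.8, "turn": 0, "fingers": 255}
    - {"x": 0.11, "y": 1, "z": 0, "turn": 0, "fingers": 255}
    - {"x": 0, "y": 1, "z": 0, "turn": 0, "fingers": 255}
    - {"x": 0, "y": 1, "z": 0, "turn": 0, "fingers": 255}
    - {"x": 0, "y": 1, "z": 0, "turn": 0, "fingers": 255}

```text
time_s: 11.97
tcp_pos: [0.5104, 0.0625, 0.1177]
tool_rot: [[1.0, -0.018, 0.0], [-0.018, -1.0, 0.0], [0.0, -0.0, -1.0]]
contact_force: [0.4, 0.8, -0.5]
grip_width: -0.001
```

>>> drive_tool:
  rows:
    - {"x": 0, "y": 1, "z": 0, "turn": 0, "fingers": 255}
    - {"x": 0, "y": 0.04, "z": -0.2, "turn": 0, "fingers": 255}
    - {"x": 0, "y": 0, "z": -0.18, "turn": 0, "fingers": 255}
    - {"x": 0, "y": 0, "z": 0, "turn": 0, "fingers": 255}
    - {"x": 0, "y": 0, "z": 0, "turn": 0, "fingers": 255}

```text
time_s: 12.38
tcp_pos: [0.51, 0.0858, 0.1076]
tool_rot: [[1.0, -0.019, -0.001], [-0.019, -1.0, -0.001], [-0.001, 0.001, -1.0]]
contact_force: [-0.1, -0.4, 0.9]
grip_width: 0.003
```

>>> drive_tool:
  rows:
    - {"x": 0, "y": 0, "z": -0.02, "turn": 0, "fingers": 255}
    - {"x": 0, "y": 0, "z": -0.02, "turn": 0, "fingers": 255}
    - {"x": 0, "y": 0, "z": -0.02, "turn": 0, "fingers": 255}
    - {"x": 0, "y": 0, "z": 0, "turn": 0, "fingers": 255}
    - {"x": 0, "y": 0, "z": 0, "turn": 0, "fingers": 255}

```text
time_s: 12.8
tcp_pos: [0.5104, 0.0872, 0.1066]
tool_rot: [[1.0, -0.018, 0.0], [-0.018, -1.0, -0.0], [0.0, 0.0, -1.0]]
contact_force: [-0.3, 0.1, -0.1]
grip_width: -0.001
```

>>> drive_tool:
  rows:
    - {"x": 0, "y": 0, "z": -0.02, "turn": 0, "fingers": 255}
    - {"x": 0, "y": 0, "z": -0.02, "turn": 0, "fingers": 255}
    - {"x": 0, "y": 0, "z": 0, "turn": 0, "fingers": 255}
    - {"x": 0, "y": 0, "z": 0, "turn": 0, "fingers": 255}
    - {"x": 0, "y": 0, "z": 0, "turn": 0, "fingers": 255}

```text
time_s: 13.22
tcp_pos: [0.5103, 0.0875, 0.1055]
tool_rot: [[1.0, -0.017, -0.0], [-0.017, -1.0, -0.0], [-0.0, 0.0, -1.0]]
contact_force: [0.2, 0.8, -0.2]
grip_width: -0.002
```

>>> drive_tool:
  rows:
    - {"x": 0, "y": 0, "z": -0.02, "turn": 0, "fingers": 255}
    - {"x": 0, "y": 0, "z": -0.01, "turn": 0, "fingers": 255}
    - {"x": 0, "y": 0, "z": 0, "turn": 0, "fingers": 255}
    - {"x": 0, "y": 0, "z": 0, "turn": 0, "fingers": 255}
    - {"x": 0, "y": 0, "z": 0, "turn": 0, "fingers": 255}

```text
time_s: 13.63
tcp_pos: [0.5104, 0.0874, 0.1048]
tool_rot: [[1.0, -0.017, 0.0], [-0.017, -1.0, 0.0], [0.0, -0.0, -1.0]]
contact_force: [-0.0, 0.1, 0.5]
grip_width: 0.003
```

>>> drive_tool:
  rows:
    - {"x": 0, "y": 0, "z": -0.02, "turn": 0, "fingers": 255}
    - {"x": 0, "y": 0, "z": -0.01, "turn": 0, "fingers": 255}
    - {"x": 0, "y": 0, "z": 0, "turn": 0, "fingers": 255}
    - {"x": 0, "y": 0, "z": 0, "turn": 0, "fingers": 255}
    - {"x": 0, "y": 0, "z": 0, "turn": 0, "fingers": 255}

```text
time_s: 14.05
tcp_pos: [0.5103, 0.0874, 0.104]
tool_rot: [[1.0, -0.017, -0.0], [-0.017, -1.0, -0.0], [-0.0, 0.0, -1.0]]
contact_force: [0.3, -0.2, 0.1]
grip_width: 0.003
```

>>> drive_tool:
  rows:
    - {"x": 0, "y": 0, "z": -0.02, "turn": 0, "fingers": 255}
    - {"x": 0, "y": 0, "z": 0, "turn": 0, "fingers": 255}
    - {"x": 0, "y": 0, "z": 0, "turn": 0, "fingers": 255}
    - {"x": 0, "y": 0, "z": 0, "turn": 0, "fingers": 255}
    - {"x": 0, "y": 0, "z": 0, "turn": 0, "fingers": 255}

```text
time_s: 14.47
tcp_pos: [0.5104, 0.0875, 0.1035]
tool_rot: [[1.0, -0.017, 0.0], [-0.017, -1.0, 0.0], [0.0, -0.0, -1.0]]
contact_force: [0.1, -0.1, -0.1]
grip_width: -0.003
```

>>> drive_tool:
  rows:
    - {"x": 0, "y": 0, "z": -0.02, "turn": 0, "fingers": 255}
    - {"x": 0, "y": 0, "z": -0.02, "turn": 0, "fingers": 255}
    - {"x": 0, "y": 0, "z": 0, "turn": 0, "fingers": 255}
    - {"x": 0, "y": 0, "z": 0, "turn": 0, "fingers": 255}
    - {"x": 0, "y": 0, "z": 0, "turn": 0, "fingers": 255}

```text
time_s: 14.88
tcp_pos: [0.5103, 0.0874, 0.1025]
tool_rot: [[1.0, -0.017, -0.0], [-0.017, -1.0, -0.0], [-0.0, 0.0, -1.0]]
contact_force: [0.8, -0.2, 0.6]
grip_width: 0.0
```

>>> drive_tool:
  rows:
    - {"x": 0, "y": 0, "z": -0.02, "turn": 0, "fingers": 255}
    - {"x": 0, "y": 0, "z": -0.02, "turn": 0, "fingers": 255}
    - {"x": 0, "y": 0, "z": 0, "turn": 0, "fingers": 255}
    - {"x": 0, "y": 0, "z": 0, "turn": 0, "fingers": 255}
    - {"x": 0, "y": 0, "z": 0, "turn": 0, "fingers": 255}

```text
time_s: 15.3
tcp_pos: [0.5103, 0.0875, 0.1015]
tool_rot: [[1.0, -0.017, -0.0], [-0.017, -1.0, 0.0], [-0.0, -0.0, -1.0]]
contact_force: [-1.3, -0.3, 0.2]
grip_width: 0.001
```

>>> drive_tool:
  rows:
    - {"x": 0, "y": 0, "z": -0.02, "turn": 0, "fingers": 255}
    - {"x": 0, "y": 0, "z": -0.02, "turn": 0, "fingers": 255}
    - {"x": 0, "y": 0, "z": 0, "turn": 0, "fingers": 255}
    - {"x": 0, "y": 0, "z": 0, "turn": 0, "fingers": 255}
    - {"x": 0, "y": 0, "z": 0, "turn": 0, "fingers": 255}

```text
time_s: 15.72
tcp_pos: [0.5103, 0.0874, 0.1005]
tool_rot: [[1.0, -0.017, -0.0], [-0.017, -1.0, -0.0], [-0.0, 0.0, -1.0]]
contact_force: [-0.1, -0.0, 1.1]
grip_width: 0.0
```

>>> drive_tool:
  rows:
    - {"x": 0, "y": 0, "z": -0.02, "turn": 0, "fingers": 255}
    - {"x": 0, "y": 0, "z": 0, "turn": 0, "fingers": 255}
    - {"x": 0, "y": 0, "z": 0, "turn": 0, "fingers": 255}
    - {"x": 0, "y": 0, "z": 0, "turn": 0, "fingers": 255}
    - {"x": 0, "y": 0, "z": 0, "turn": 0, "fingers": 255}

```text
time_s: 16.13
tcp_pos: [0.5104, 0.0874, 0.1]
tool_rot: [[1.0, -0.017, -0.0], [-0.017, -1.0, 0.0], [-0.0, -0.0, -1.0]]
contact_force: [-0.0, -0.1, 0.1]
grip_width: 0.001
```

>>> drive_tool:
  rows:
    - {"x": 0, "y": 0, "z": -0.02, "turn": 0, "fingers": 255}
    - {"x": 0, "y": 0, "z": -0.02, "turn": 0, "fingers": 255}
    - {"x": 0, "y": 0, "z": 0, "turn": 0, "fingers": 255}
    - {"x": 0, "y": 0, "z": 0, "turn": 0, "fingers": 255}
    - {"x": 0, "y": 0, "z": 0, "turn": 0, "fingers": 255}

```text
time_s: 16.55
tcp_pos: [0.5105, 0.0874, 0.0996]
tool_rot: [[1.0, -0.017, 0.0], [-0.017, -1.0, -0.0], [0.0, 0.0, -1.0]]
contact_force: [-2.2, 0.4, 7.2]
grip_width: -0.003
```

Run:
```python
from h import *
c=vision.camera("scene"); a=cv2.imread("pics/scene0.png")
cv2.imwrite("pics/cmp.png",cv2.resize(np.vstack([a[150:280,240:490],c["pixels"][150:280,240:490]]),None,fx=2.3,fy=2.3,interpolation=cv2.INTER_CUBIC))
s=manip.observe(); print(s["contact_force"],s["tcp_pos"])
```

```text
[-2.29679094  0.5533379   6.60726604] [0.51039428 0.0874487  0.099556  ]
```

View pics/cmp.png

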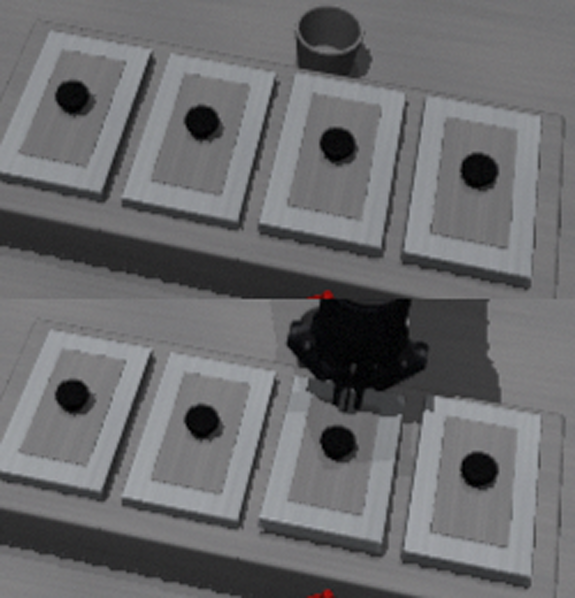

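Firm stop at 0.0996, but 4 mm lower than the picture suggested, and lid 2's far edge (crop about (260-385, 520-550)) looks raised. I'll check the shift of the far end against the other lids.

Run:
```python
from h import *
c=vision.camera("scene")["pixels"]; a=cv2.imread("pics/scene0.png")
f=lambda im:np.float32(cv2.cvtColor(im,cv2.COLOR_BGR2GRAY))
K=[(448,224),(387,213),(328,203),(271,192)]
for i,k in enumerate(K):
    x,y=k
    # far edge of sheet (toward camera, ~ +43 px in v)
    s=slice(y+17,y+42),slice(x-26,x+18)
    A,B=f(a[s]),f(c[s])
    w=cv2.createHanningWindow(A.shape[::-1],cv2.CV_32F)
    r=slice(y-11,y+12),slice(x-11,x+12)
    w2=cv2.createHanningWindow((23,23),cv2.CV_32F)
    print(i+1,"far",cv2.phaseCorrelate(A,B,w),"absdiff",np.abs(A-B).mean(),"knob",cv2.phaseCorrelate(f(a[r]),f(c[r]),w2))
```

```text
1 far ((0.5861716658575382, 0.43948694450983794), 0.9539878256056044) absdiff 9.106363 knob ((0.0421310224950453, -0.06031150142089459), 1.0050328945120175)
2 far ((0.732335761263041, -0.7477788724797811), 1.0684047025044758) absdiff 12.39 knob ((0.010917871130274648, 0.010932660045131826), 0.7498707920312881)
3 far ((0.44661112102262734, 0.524551552210605), 1.0132103457980686) absdiff 8.892727 knob ((-0.05605822576942465, 0.0784097063116409), 0.9272601712081168)
4 far ((0.5214926563888049, 0.47618572266998704), 0.9787265506320529) absdiff 8.623636 knob ((0.04600239032650144, 0.12427879456543245), 1.0096994174851313)
```

The far end of lid 2 rose by about 1.2 px (around 3 mm) relative to the others, so lid 2 is the loose one and is now tipped. Next I press its knob; its top should be near z = 0.125.

>>> drive_tool:
  rows:
    - {"x": 0, "y": 0, "z": 0.9, "turn": 0, "fingers": 255}
    - {"x": 0, "y": 0, "z": 0.9, "turn": 0, "fingers": 255}
    - {"x": 0.8, "y": -0.05, "z": 0, "turn": 0, "fingers": 255}
    - {"x": 0.8, "y": 0, "z": 0, "turn": 0, "fingers": 255}
    - {"x": 0.7, "y": 0, "z": 0, "turn": 0, "fingers": 255}

```text
time_s: 17.07
tcp_pos: [0.5692, 0.086, 0.1447]
tool_rot: [[1.0, -0.018, 0.002], [-0.018, -1.0, 0.0], [0.002, -0.0, -1.0]]
contact_force: [-0.5, -0.4, -0.3]
grip_width: 0.002
```

>>> drive_tool:
  rows:
    - {"x": 0, "y": 0, "z": -0.2, "turn": 0, "fingers": 255}
    - {"x": 0, "y": 0, "z": -0.2, "turn": 0, "fingers": 255}
    - {"x": 0, "y": 0, "z": -0.2, "turn": 0, "fingers": 255}
    - {"x": 0, "y": 0, "z": 0, "turn": 0, "fingers": 255}
    - {"x": 0, "y": 0, "z": 0, "turn": 0, "fingers": 255}

```text
time_s: 17.48
tcp_pos: [0.5666, 0.0862, 0.1284]
tool_rot: [[1.0, -0.017, -0.002], [-0.017, -1.0, -0.0], [-0.002, 0.0, -1.0]]
contact_force: [-0.2, -0.5, 0.2]
grip_width: -0.002
```

>>> drive_tool:
  rows:
    - {"x": 0, "y": 0, "z": -0.02, "turn": 0, "fingers": 255}
    - {"x": 0, "y": 0, "z": -0.02, "turn": 0, "fingers": 255}
    - {"x": 0, "y": 0, "z": -0.02, "turn": 0, "fingers": 255}
    - {"x": 0, "y": 0, "z": 0, "turn": 0, "fingers": 255}
    - {"x": 0, "y": 0, "z": 0, "turn": 0, "fingers": 255}

```text
time_s: 17.9
tcp_pos: [0.5679, 0.0862, 0.1277]
tool_rot: [[1.0, -0.017, 0.0], [-0.017, -1.0, -0.0], [0.0, 0.0, -1.0]]
contact_force: [-0.6, -0.4, -0.4]
grip_width: -0.001
```

>>> drive_tool:
  rows:
    - {"x": 0, "y": 0, "z": -0.03, "turn": 0, "fingers": 255}
    - {"x": 0, "y": 0, "z": -0.02, "turn": 0, "fingers": 255}
    - {"x": 0, "y": 0, "z": 0, "turn": 0, "fingers": 255}
    - {"x": 0, "y": 0, "z": 0, "turn": 0, "fingers": 255}
    - {"x": 0, "y": 0, "z": 0, "turn": 0, "fingers": 255}

```text
time_s: 18.32
tcp_pos: [0.5678, 0.0862, 0.1263]
tool_rot: [[1.0, -0.017, -0.0], [-0.017, -1.0, -0.0], [-0.0, 0.0, -1.0]]
contact_force: [0.5, -0.3, -0.1]
grip_width: -0.002
```

>>> drive_tool:
  rows:
    - {"x": 0, "y": 0, "z": -0.03, "turn": 0, "fingers": 255}
    - {"x": 0, "y": 0, "z": -0.02, "turn": 0, "fingers": 255}
    - {"x": 0, "y": 0, "z": 0, "turn": 0, "fingers": 255}
    - {"x": 0, "y": 0, "z": 0, "turn": 0, "fingers": 255}
    - {"x": 0, "y": 0, "z": 0, "turn": 0, "fingers": 255}

```text
time_s: 18.73
tcp_pos: [0.5686, 0.0862, 0.1257]
tool_rot: [[1.0, -0.017, 0.002], [-0.017, -1.0, 0.0], [0.002, -0.0, -1.0]]
contact_force: [-0.6, 0.1, 5.6]
grip_width: 0.0
```

>>> drive_tool:
  rows:
    - {"x": 0, "y": 0, "z": -0.02, "turn": 0, "fingers": 255}
    - {"x": 0, "y": 0, "z": -0.01, "turn": 0, "fingers": 255}
    - {"x": 0, "y": 0, "z": 0, "turn": 0, "fingers": 255}
    - {"x": 0, "y": 0, "z": 0, "turn": 0, "fingers": 255}
    - {"x": 0, "y": 0, "z": 0, "turn": 0, "fingers": 255}

```text
time_s: 19.15
tcp_pos: [0.5687, 0.0862, 0.125]
tool_rot: [[1.0, -0.017, 0.002], [-0.017, -1.0, 0.0], [0.002, -0.0, -1.0]]
contact_force: [0.8, 0.6, 5.6]
grip_width: 0.0
```

Contact is at 0.1257, and the knob gives at a steady 5.6 N. I'll keep pressing.

>>> drive_tool:
  rows:
    - {"x": 0, "y": 0, "z": -0.02, "turn": 0, "fingers": 255}
    - {"x": 0, "y": 0, "z": -0.02, "turn": 0, "fingers": 255}
    - {"x": 0, "y": 0, "z": -0.02, "turn": 0, "fingers": 255}
    - {"x": 0, "y": 0, "z": 0, "turn": 0, "fingers": 255}
    - {"x": 0, "y": 0, "z": 0, "turn": 0, "fingers": 255}

```text
time_s: 19.57
tcp_pos: [0.5688, 0.0862, 0.1235]
tool_rot: [[1.0, -0.017, 0.002], [-0.017, -1.0, 0.0], [0.002, -0.0, -1.0]]
contact_force: [0.5, -0.7, 6.4]
grip_width: 0.0
```

>>> drive_tool:
  rows:
    - {"x": 0, "y": 0, "z": -0.02, "turn": 0, "fingers": 255}
    - {"x": 0, "y": 0, "z": -0.02, "turn": 0, "fingers": 255}
    - {"x": 0, "y": 0, "z": 0, "turn": 0, "fingers": 255}
    - {"x": 0, "y": 0, "z": 0, "turn": 0, "fingers": 255}
    - {"x": 0, "y": 0, "z": 0, "turn": 0, "fingers": 255}

```text
time_s: 19.98
tcp_pos: [0.5691, 0.0862, 0.1226]
tool_rot: [[1.0, -0.018, 0.003], [-0.018, -1.0, 0.0], [0.003, -0.0, -1.0]]
contact_force: [0.9, -1.3, 5.6]
grip_width: 0.002
```

>>> drive_tool:
  rows:
    - {"x": 0, "y": 0, "z": -0.02, "turn": 0, "fingers": 255}
    - {"x": 0, "y": 0, "z": -0.02, "turn": 0, "fingers": 255}
    - {"x": 0, "y": 0, "z": 0, "turn": 0, "fingers": 255}
    - {"x": 0, "y": 0, "z": 0, "turn": 0, "fingers": 255}
    - {"x": 0, "y": 0, "z": 0, "turn": 0, "fingers": 255}

```text
time_s: 20.4
tcp_pos: [0.5694, 0.0862, 0.1218]
tool_rot: [[1.0, -0.018, 0.003], [-0.018, -1.0, 0.0], [0.003, -0.0, -1.0]]
contact_force: [0.3, -0.7, 6.5]
grip_width: -0.002
```

>>> drive_tool:
  rows:
    - {"x": 0, "y": 0, "z": -0.02, "turn": 0, "fingers": 255}
    - {"x": 0, "y": 0, "z": -0.02, "turn": 0, "fingers": 255}
    - {"x": 0, "y": 0, "z": 0, "turn": 0, "fingers": 255}
    - {"x": 0, "y": 0, "z": 0, "turn": 0, "fingers": 255}
    - {"x": 0, "y": 0, "z": 0, "turn": 0, "fingers": 255}

```text
time_s: 20.82
tcp_pos: [0.5696, 0.0862, 0.1209]
tool_rot: [[1.0, -0.018, 0.004], [-0.018, -1.0, 0.0], [0.004, -0.0, -1.0]]
contact_force: [2.2, 0.3, 6.1]
grip_width: -0.001
```

>>> drive_tool:
  rows:
    - {"x": 0, "y": 0, "z": -0.02, "turn": 0, "fingers": 255}
    - {"x": 0, "y": 0, "z": -0.02, "turn": 0, "fingers": 255}
    - {"x": 0, "y": 0, "z": 0, "turn": 0, "fingers": 255}
    - {"x": 0, "y": 0, "z": 0, "turn": 0, "fingers": 255}
    - {"x": 0, "y": 0, "z": 0, "turn": 0, "fingers": 255}

```text
time_s: 21.23
tcp_pos: [0.5698, 0.0862, 0.1205]
tool_rot: [[1.0, -0.018, 0.004], [-0.018, -1.0, 0.0], [0.004, -0.0, -1.0]]
contact_force: [-0.0, -0.5, 10.2]
grip_width: -0.004
```

>>> drive_tool:
  rows:
    - {"x": 0, "y": 0, "z": -0.015, "turn": 0, "fingers": 255}
    - {"x": 0, "y": 0, "z": 0, "turn": 0, "fingers": 255}
    - {"x": 0, "y": 0, "z": 0, "turn": 0, "fingers": 255}
    - {"x": 0, "y": 0, "z": 0, "turn": 0, "fingers": 255}
    - {"x": 0, "y": 0, "z": 0, "turn": 0, "fingers": 255}

```text
time_s: 21.65
tcp_pos: [0.5698, 0.0862, 0.1204]
tool_rot: [[1.0, -0.018, 0.004], [-0.018, -1.0, 0.0], [0.004, -0.0, -1.0]]
contact_force: [-1.8, -0.4, 14.1]
grip_width: 0.006
```

>>> drive_tool:
  rows:
    - {"x": 0, "y": 0, "z": 0.3, "turn": 0, "fingers": 255}
    - {"x": 0, "y": 0, "z": 0.8, "turn": 0, "fingers": 255}
    - {"x": 0, "y": 0, "z": 1, "turn": 0, "fingers": 255}
    - {"x": 0, "y": 0, "z": 1, "turn": 0, "fingers": 255}
    - {"x": 0, "y": 0, "z": 1, "turn": 0, "fingers": 255}

```text
time_s: 22.07
tcp_pos: [0.5671, 0.0862, 0.2217]
tool_rot: [[1.0, -0.017, -0.002], [-0.017, -1.0, -0.0], [-0.002, 0.0, -1.0]]
contact_force: [0.0, 0.4, -0.5]
grip_width: 0.001
```

>>> drive_tool:
  rows:
    - {"x": -1, "y": -1, "z": 0, "turn": 0, "fingers": 255}
    - {"x": -1, "y": -1, "z": 0, "turn": 0, "fingers": 255}
    - {"x": 0, "y": -1, "z": 0, "turn": 0, "fingers": 255}
    - {"x": 0, "y": -1, "z": 0, "turn": 0, "fingers": 255}
    - {"x": 0, "y": -1, "z": 0, "turn": 0, "fingers": 255}

```text
time_s: 22.48
tcp_pos: [0.517, -0.0398, 0.221]
tool_rot: [[1.0, -0.017, -0.001], [-0.017, -1.0, 0.0], [-0.001, -0.0, -1.0]]
contact_force: [0.3, 1.2, -0.6]
grip_width: -0.001
```

>>> drive_tool:
  rows:
    - {"x": 0, "y": -1, "z": 0, "turn": 0, "fingers": 255}
    - {"x": 0, "y": -1, "z": 0, "turn": 0, "fingers": 255}
    - {"x": 0, "y": -1, "z": 0, "turn": 0, "fingers": 255}
    - {"x": 0, "y": 0, "z": 0, "turn": 0, "fingers": 255}
    - {"x": 0, "y": 0, "z": 0, "turn": 0, "fingers": 255}

```text
time_s: 22.9
tcp_pos: [0.5172, -0.1153, 0.2206]
tool_rot: [[1.0, -0.02, -0.001], [-0.02, -1.0, -0.0], [-0.001, 0.0, -1.0]]
contact_force: [0.2, 0.5, -1.1]
grip_width: -0.002
```

Run:
```python
from h import *
c=vision.camera("scene")["pixels"]; a=cv2.imread("pics/scene0.png")
cv2.imwrite("pics/end.png",c)
f=lambda im:np.float32(cv2.cvtColor(im,cv2.COLOR_BGR2GRAY))
for i,(x,y) in enumerate([(448,224),(387,213),(328,203),(271,192)]):
    o=[]
    for s in((slice(y+17,y+42),slice(x-26,x+18)),(slice(y-42,y-17),slice(x-14,x+30)),(slice(y-11,y+12),slice(x-11,x+12))):
        A,B=f(a[s]),f(c[s]); w=cv2.createHanningWindow(A.shape[::-1],cv2.CV_32F); o.append(np.round(cv2.phaseCorrelate(A,B,w)[0],2))
    print(i+1,"far,near,knob",o)
```

```text
1 far,near,knob [array([0.49, 0.32]), array([0.64, 0.65]), array([0.11, 0.1 ])]
2 far,near,knob [array([1.1 , 0.31]), array([0.38, 0.38]), array([-0.03, -0.15])]
3 far,near,knob [array([0.36, 0.61]), array([0.3, 0.1]), array([0.  , 0.08])]
4 far,near,knob [array([0.65, 0.55]), array([0.57, 0.57]), array([-0.17,  0.1 ])]
```

View pics/end.png

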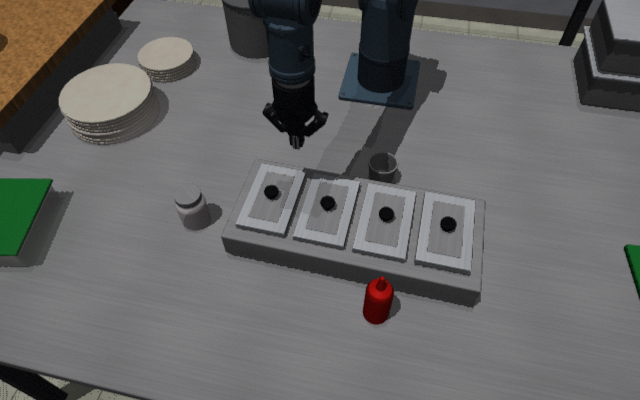

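The hand is clear and the bottle (377,300), cup (383,166) and jar (191,208) have not moved. Phase correlation is too coarse at the knob, so I'll re-triangulate.

Run:
```python
from h import *
C={n:vision.camera(n) for n in("top","scene")}
def knob(n,u,v,r=14):
    g=C[n]["pixels"].max(2)[v-r:v+r+1,u-r:u+r+1]
    th,m=cv2.threshold(g,0,255,cv2.THRESH_BINARY_INV+cv2.THRESH_OTSU)
    k,L,st,ce=cv2.connectedComponentsWithStats(m); i=L[r,r]
    return ce[i]+[u-r,v-r],st[i,4]
for a,b in [((190,186),(448,224)),((247,189),(387,213)),((304,192),(328,203))]:
    a,n1=knob("top",*a); b,n2=knob("scene",*b)
    o1,d1=ray(C["top"],*a); o2,d2=ray(C["scene"],*b)
    k=np.linalg.lstsq(np.stack([d1,-d2],1),o2-o1,rcond=None)[0]
    print(a.round(2),b.round(2),n1,n2,((o1+k[0]*d1+o2+k[1]*d2)/2).round(4))
```

```text
[189.85 186.08] [448.01 224.27] 192 206 [0.5712 0.2119 0.1192]
[247.36 189.26] [386.49 214.45] 180 201 [0.5682 0.0863 0.112 ]
[303.84 192.03] [328.   203.25] 184 195 [ 0.5654 -0.0395  0.1118]
```

The knob of lid 2 is 5.4 mm lower and the reference lids are unchanged, so the lid is home.

```bash
python3 -c "
from h import *
print(manip.observe()['contact_force'].round(1)); print(ticket.sign_off())"
```

```text
[-0.1  0.6  0. ]
the job is handed in; nothing more can be done
None
```

Lid 2, the second from the left, was the loose one. I pressed it home by its knob, and the job is handed in at about 23 s of robot time.

- **Finding it:** I pressed the near ends of lids 4, 3 and 2. Lids 4 and 3 stopped firm. Lid 2's near end sank to 4 mm below its expected height, and the camera showed its far end raised. I did not press lid 1, because lid 2 had already tipped.
- **Seating it:** The knob went down 5.1 mm at about 6 N, then stopped solid, and I held it there at 14 N.
- **Last checks:** Triangulating from the two cameras put lid 2's knob 5.4 mm lower than at the start; lids 1 and 3 did not move. In the picture the bottle, cup and jar looked unmoved. The hand ended well clear at z = 0.22, with contact force near zero.
- **Checks that disagreed or were weak:**
  - A simpler image-shift check at the knob did not show the drop, although triangulation and the arm's own travel both did.
  - The end press reached about 7 N, above the suggested 1 to 4 N, once the lid had reached its stop.
  - I did not press the ends again after seating, and the image check for level was too coarse to settle it. Level is inferred from the hard stop.

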